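# Index the specimen turntable to the wash bottle

### The job

Bring the petri dish on the indexing turntable round to the wash bottle with the bent spout that stands beside it: press the plunger in to free the table, turn the table by one hole in the direction that carries the dish to the wash bottle's side (not to the plain white jar's), and let the plunger spring fully out again in that hole so that the table is locked. The dish rides in its nest: do not touch it, do not pick anything up, do not turn the table beyond that next hole, and leave the things standing around where they are.

Things in the scene. Friction and masses are not known exactly. Their poses are not given: they have to be found in the camera images.
- index_base: grey round fixed base of the turntable, 244 mm in diameter, 20 mm high; origin under its centre on the work surface, z = turning axis. In its top a ring of 8 index holes (black, steel rims) 45 degrees apart on a circle of 100 mm radius, the first on its +x axis. At the start the plunger is on the base's -x side and the dish on its +x side.
- turntable (a joint): angle of the turntable on the base, rad, positive anticlockwise from above; within 0.01 of 0 at the start, locked. The neighbouring holes are at +0.785 and -0.785. Freed, it turns with about 0.1 N m and stays where it is left; locked, it has about 0.02 rad of play either way.
- plunger (a joint): travel of the plunger cap, m: 0 out, 0.010 fully down. Its spring pushes it out with 3 N at 0 and 7 N at 0.010. The hidden index pin, coupled to the cap, is out of its hole at 0.0055 and more: then the table turns. Let go between holes, the pin rides on the base and the cap stays near 0.0055; it springs to 0 by itself when the table is pushed on to a hole.
- plunger_top (a point): centre of the flat top of the plunger cap, a black round button 30 mm in diameter, pressed straight down; it turns with the table, 100 mm from the axis. Top 62 mm above the work surface when out, 52 mm when fully in. It stands in the middle of a grey housing 60 mm long radially and 70 mm along the circle, whose top is 50 mm above the work surface.
- guard_a (a point): top centre of an upright guard on the housing, on the side of the cap towards which the table turns when it turns anticlockwise; turns with the table. The cap stands between two such guards, 52 mm clear between them; each is 9 mm thick, 46 mm long radially, top 72 mm above the work surface. The table may be turned by dragging the pressed cap or by pushing a guard along the circle.
- guard_b (a point): top centre of the other guard, alike, on the side of the cap towards which the table turns when it turns clockwise.
- nest (a point): centre of the dish nest on the top of the table (34 mm above the work surface), 42 mm from the axis, straight opposite the plunger; a white ring 74 mm in outer diameter, 68 mm inside, 6 mm high. The table is an aluminium disc of 170 mm diameter.
- dish_mid (a point): middle of the petri dish (65 mm in diameter, 17 mm high, clear) that lies loose in the nest; the point is half-way up.
- wash_bottle: squeeze wash bottle with a blue cap and a bent spout, 65x94x166 mm, loose, standing beside the base; origin on its underside, midway between spout tip and back (the body, 65 mm thick, is centred 15 mm to +y of it). It stands about 165 mm from the table's axis in the direction at +45 or -45 degrees from the base's +x axis, the jar in the other. If its y in the base's frame is positive, the table must turn to +0.785, else to -0.785.
- jar: plain white screw jar, 37 mm in diameter, 118 mm high, loose, on the other side from the wash bottle; origin at the centre of its underside. Leave alone.
- canister: small black canister with a screw cap, 34 mm in diameter, 50 mm high, loose, about 160 mm from the table's axis at +100 degrees from the base's +x axis; origin at the centre of its underside. Leave alone.
- glass_box: small cover-glass box, 35x29x18 mm, loose, about 148 mm from the table's axis at -100 degrees from the base's +x axis; origin at the centre of its underside. Leave alone.
Things that resemble listed ones, but are neither listed nor needed, are in the scene too. What is shaped like the wash_bottle but pink or purple is not meant.

How it is judged:
On the way:
1. the plunger is pressed in (7 mm or more) while the table still stands at its first hole (value of joint plunger above 0.007 m and contact force between the fingers and plunger above 1 N and value of joint turntable between -0.12 and 0.12 rad), for 0.05 s.
At the end, for the whole second after the job is handed in: The table stands within 0.035 rad of the next hole (0.785 rad from the start) on the wash bottle's side, at rest; the plunger is out again to within 1.5 mm; the dish lies flat in its nest, within 7 mm of its centre; wash bottle, jar, canister and box are upright and within 15 mm of where they stood (((y of wash_bottle in the frame of index_base above 0 m and value of joint turntable between 0.750398 and 0.820398 rad) or (y of wash_bottle in the frame of index_base below 0 m and value of joint turntable between -0.820398 and -0.750398 rad)) and value of joint plunger below 0.0015 m and velocity of joint turntable between -0.05 and 0.05 rad/s and horizontal distance between dish_mid and nest below 0.007 m and z of dish_mid in the frame of nest below 0.012 m and angle between dish_mid's own z axis and vertical below 0.08 rad and distance of each of wash_bottle, jar, canister, glass_box from where it was at the start of the episode below 0.015 m and angle between each of wash_bottle, jar, canister, glass_box's own z axis and vertical below 0.15 rad); the robot touches nothing.
It fails at once if the table is turned well beyond the next hole (value of joint turntable above 1.1 rad or value of joint turntable below -1.1 rad).
It fails at once if the robot touches the dish (contact force between any of the fingers, the arm and dish above 1 N).
It fails at once if the dish is lifted or thrown out of its nest (z of dish_mid in the frame of nest above 0.016 m or horizontal distance between dish_mid and nest above 0.012 m).
It fails at once if something standing around is moved, lifted or tipped (distance of any of wash_bottle, jar, canister, glass_box from where it was at the start of the episode above 0.02 m or angle between any of wash_bottle, jar, canister, glass_box's own z axis and vertical above 0.25 rad).
It also fails if it takes over 51 s, if anything falls off the work surface, if the arm or the gripper's body presses on something with over 40 N, if the wrist force passes 120 N, or if a joint passes its speed limit or range.

### The arm

A 6-joint arm with a two-finger parallel gripper is mounted at the origin on a cart in front of the work surface, level with it; the furniture and walls round the work are solid. World frame = base frame: x ahead of the robot, y to its left, z up, the work surface at z = 0. Lengths are in m, angles in rad, forces in N, time in s.
With the tool pointing down it reaches from about 0.275 to 0.75 m from the base axis. Payload 10.2 kg.
Tool frame: the origin (TCP) lies between the finger pads; the fingertips stand ctrl.tip_extent ahead of it and the grasp point (between the pads) lies 5 mm behind it (ctrl.tip_extent is the distance from the TCP to the fingertips, in m); z points along the fingers, x is the direction in which the jaws open and shut, and the axes are right-handed (so a half turn about z gives the same grasp; the last joint's range is limited). The gripper opens to 88 mm and grips with 3 to 60 N. Pads are 18 mm wide; open, the fingers measure 123 mm over their backs; the gripper's body (75 mm by 187 mm) begins 45 mm behind the grasp point.
Start: joints at [-1.366, 0.313, 1.498, -0, 1.331, -0.223], TCP at [0.218, -0.478, 0.253] pointing down, gripper open.
Joint ranges: [-2.94, 2.94], [-0.97, 2.17], [0.19, 2.56], [-1.23, 4.37], [0.02, 3.11], [-2.88, 2.88]. Speed limits (rad/s): [2.39, 2.39, 3.01, 3.14, 3.14, 3.14].

### API

Orientations are given as a 3x3 rotation matrix whose columns are the frame's x, y, z axes.
In Python, from workcell import ctrl gives the robot as it stands. The module is installed in compiled form; this text tells all that it offers.
- The arm moves only by the shell command python3 -m creep 'ROWS' [OPENING] [FORCE]. ROWS is JSON, one flat list of numbers, 6 for each row, row after row: the shift along the tool's x, y, z each as a share of 150 mm, from -1 to 1, then the turn, a rotation vector about the tool's x, y, z each as a share of 360 degrees, from -1 to 1. A call has 1 to 12 rows; each row shifts and turns the commanded pose from where the row before left it, along the tool's axes as they then stand; what a row does not reach is not made up. A row lasts 1/10 s, in which the tool goes at most 50 mm and 8.59 degrees, less where a joint would pass 70% of its speed; a pose out of reach is approached as far as the arm can. A call with a number of a shift or a turn outside -1 to 1 is refused whole. A call with a gripper value outside its range is refused whole. OPENING is the gripper command: -1 is shut, 1 is fully open, values between are in proportion, set as the call begins (- or left out, the last holds). The fingers move at their own pace and stop on an object; FORCE is the grip in N (left out, the last holds). Time passes only in rows, so rows that do not move let the fingers close. It gives the time, the measured TCP pose, the force and the opening at its end, in the units of the state.
- ctrl.sense(): the state, without advancing time (a new reading comes with each control period).
- ctrl.grab_frame(name): name is "scene" or "side" or "wrist"; returns a dict with "img" (420x560x3 uint8, red, green, blue), "z_map" (420x560 float32, m along the optical axis (not along the pixel's ray), 0 where there is no reading), "fx", "fy", "cx", "cy" (pixels), "R" (3x3) and "t" (3): a world point X has camera coordinates R X + t. Camera axes: x right, y down, z forward; pixel columns grow to the right and rows downward; lengths in m; the calibration is good to about 2 mm. A picture is of the moment at which its call begins.
- ctrl.sign_off(): hands the job in, once; it reports no verdict.
Trained networks look in a picture, given as the dict that the camera call returned (one of the last four; its "shot" number tells which), for a name from the list of things; names that differ only in an ending like _2 or _b are one class to them, and where a whole thing is asked for, a point or a joint stands for the part that bears it (a point fixed in the world has none). Each returns a list of dicts, best first, with "score" (0 to 1); they miss things now and then, are a little off and sometimes report something else, mostly with a low value. They report only what shows in the picture. A call takes as long as a camera call. They do not tell look-alikes from the thing itself.
- ctrl.silhouettes(label, picture): "region" (420x560 bool, what is visible of it) and "position" ([row, column] in pixels, amid what is visible of it).
- ctrl.place_of(label, picture): "position" ([row, column] in pixels: a listed point, or the origin of a listed thing).
The state is a dict: "time_s": time; "qpos": joint angles; "joint_velocities": joint speeds; "joint_efforts": joint torques, N m; "position": TCP position; "tool_rot": TCP orientation; "ft_force": force on the tool from outside, world axes, zero at the start; "wrist_torque": the same for the moment, N m; "grip_width": finger opening in m.
Only numpy, scipy, OpenCV 4.12 (cv2) and the standard library are available. Lean on these libraries where they do the work, as an engineer would, in place of code of your own. Each camera call takes 0.05 s, during which the arm holds its last target.

## Working session

There is one attempt and no reset: what is moved stays moved. The work goes in short steps, Python scripts to look and compute and a shell command to move; the robot and the scene stay as the last step left them, time stands still between calls to the robot, and variables do not carry over. Pictures are saved under pics/ and viewed, and the job is handed in when it is done.

```bash
mkdir -p pics
cat > h.py <<'E'
import numpy as np, cv2
from workcell import ctrl
def save(f,n): cv2.imwrite('pics/'+n,cv2.cvtColor(f['img'],cv2.COLOR_RGB2BGR))
def world(f,rc,z=None):
    r,c=rc; ray=np.array([(c-f['cx'])/f['fx'],(r-f['cy'])/f['fy'],1.])
    R=np.array(f['R']);t=np.array(f['t'])
    if z is None:
        d=f['z_map'][int(round(r)),int(round(c))]; return R.T@(ray*d-t)
    o=-R.T@t; v=R.T@ray
    return o+v*(z-o[2])/v[2]
E
python3 - <<'E'
from h import *
for n in ['scene','side']:
    f=ctrl.grab_frame(n); save(f,n+'0.png')
    for l,z in [('index_base',0),('plunger_top',.062),('guard_a',.072),('guard_b',.072),('nest',.034),('wash_bottle',0),('jar',0),('canister',0),('glass_box',0)]:
        for d in ctrl.place_of(l,f)[:3]:
            print(n,l,round(d['score'],2),np.round(d['position'],1),np.round(world(f,d['position'],z),3))
s=ctrl.sense(); print(s['time_s'],s['position'],s['tool_rot'],s['grip_width'],ctrl.tip_extent)
E
```

```text
scene plunger_top 0.73 [178.5 346.3] [0.438 0.179 0.062]
scene guard_a 0.77 [166.9 337.9] [0.465 0.166 0.072]
scene guard_a 0.61 [184.2 360.1] [0.403 0.189 0.072]
scene guard_b 0.77 [166.9 337.9] [0.465 0.166 0.072]
scene guard_b 0.61 [184.2 360.1] [0.403 0.189 0.072]
scene nest 0.84 [209.3 286.2] [0.517 0.298 0.034]
scene wash_bottle 0.72 [316.4 229.7] [0.494 0.548 0.   ]
scene wash_bottle 0.61 [277.  287.7] [0.443 0.421 0.   ]
scene jar 0.74 [203.2 231.4] [0.644 0.32  0.   ]
scene canister 0.72 [263.6 356.7] [0.34  0.324 0.   ]
scene glass_box 0.57 [168.4 279.1] [0.607 0.173 0.   ]
side index_base 0.89 [238.4 309.9] [0.487 0.267 0.   ]
side plunger_top 0.43 [219.8 287.9] [0.47  0.321 0.062]
side plunger_top 0.4 [212.6 360.7] [0.445 0.178 0.062]
side guard_a 0.93 [202.6 362.5] [0.465 0.163 0.072]
side guard_b 0.93 [202.6 362.5] [0.465 0.163 0.072]
side nest 0.84 [225.  286.7] [0.5   0.312 0.034]
side wash_bottle 0.91 [266.  168.8] [0.492 0.553 0.   ]
side wash_bottle 0.83 [267.8 242.1] [0.435 0.427 0.   ]
side jar 0.56 [211.4 262.4] [0.639 0.317 0.   ]
side canister 0.57 [284.2 316. ] [0.337 0.321 0.   ]
side glass_box 0.46 [206.9 325.9] [0.605 0.174 0.   ]
1.0 [ 0.21780076 -0.47769587  0.25272634] [[ 4.14873355e-01 -9.09879167e-01 -3.16314037e-06]
 [-9.09879167e-01 -4.14873355e-01 -6.96743792e-06]
 [ 5.02722395e-06  5.76867987e-06 -1.00000000e+00]] 0.08793549394551531 0.014
```

View pics/scene0.png

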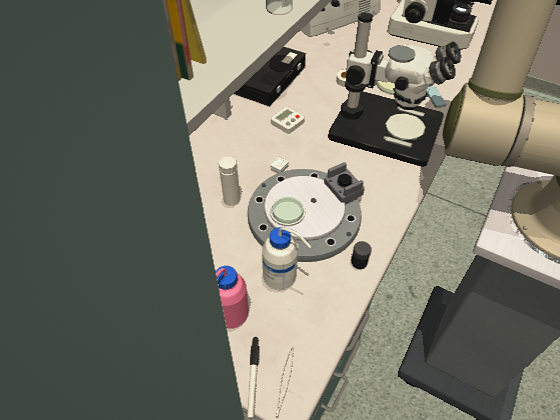

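View pics/side0.png

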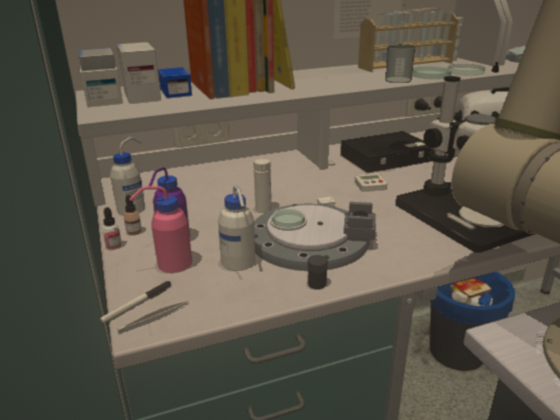

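The right bottle is the clear one with the blue cap touching the base (scene 277,288). The pink one (316,230), and in the side view the purple one (215,170) and a clear one at the back (185,125), are look‑alikes. Next I'll check the choice, the geometry and the obstacles.

Run:
```python
from h import *
H={}
f=ctrl.grab_frame('scene')
cv2.imwrite('pics/crop1.png',cv2.cvtColor(cv2.resize(f['img'][140:320,190:390],None,fx=3.5,fy=3.2,interpolation=cv2.INTER_CUBIC),cv2.COLOR_RGB2BGR))
P=[]
for f in (f,ctrl.grab_frame('side')):
    z=f['z_map']; r,c=np.mgrid[:420,:560]; m=z>0
    X=np.stack([(c-f['cx'])/f['fx']*z,(r-f['cy'])/f['fy']*z,z],-1)[m]
    P.append((X-np.array(f['t']))@np.array(f['R']))
P=np.vstack(P)
g=np.zeros((20,24))
for p in P:
    i,j=int((p[0]-.0)//.05),int((p[1]+.55)//.05)
    if 0<=i<20 and 0<=j<24 and p[2]<.6: g[i,j]=max(g[i,j],p[2])
print('y  ',[f'{-.55+.05*j:.2f}' for j in range(24)])
for i in range(20): print(f'{i*.05:.2f}',' '.join(f'{int(v*1000):4d}' for v in g[i]))
# cap top points & guards
q=P[(np.hypot(P[:,0]-.44,P[:,1]-.179)<.05)]
for a,b in [(.056,.066),(.068,.076)]:
    s=q[(q[:,2]>a)&(q[:,2]<b)]; print(len(s),s.mean(0),s.min(0),s.max(0))
C=np.array([.487,.267]); s=P[(np.hypot(*(P[:,:2]-C).T)<.14)&(P[:,2]>.015)&(P[:,2]<.024)]
# rim fit
A=s[:,:2]; 
import cv2 as c
h=c.minEnclosingCircle(A.astype(np.float32)); print('base',h)
```

```text
y   ['-0.55', '-0.50', '-0.45', '-0.40', '-0.35', '-0.30', '-0.25', '-0.20', '-0.15', '-0.10', '-0.05', '0.00', '0.05', '0.10', '0.15', '0.20', '0.25', '0.30', '0.35', '0.40', '0.45', '0.50', '0.55', '0.60']
0.00    0    0    0    0    0    0    0    0    5    0    0  105   97   17    5    0    0    0    0    0    0    0    0    0
0.05    0    0    0    0    0    0    0    0    5   18  105  130  231    7    5    0    0    0    0    0    0    0    0    0
0.10    0    0    0    0    0    0    0    0    5    6  261  269  266  204    5    0    0    0    0    0    0    0    0    0
0.15    0    0  253    0    0    0    0    0    0    0  358  365  289  246    0    0    0    0    0    0    0    0    0    0
0.20    0    0    0    0    0    0    0    0    0    0  431  448  354  259    0    0    0    0    0    0    0    0    0    0
0.25    0    0    0    0    0    0    0    1    2    4  411  448  346  262    6    4    6    5    4    5    4    5    5    7
0.30  179  171    6    6    6   12   16   30  242  249  248  222    6    6    5    6    5   56    5    5    5    6   12   12
0.35  178  178   
[... 1194 characters left out ...]
425    1  432  282  341  341  341  335
0.85  263  150  397  344  368  380  379  378  370  360  235  235  235  232  290  328    2    1  429  281  341  341  341  336
0.90    0    0  394  358  370  380  379  377  373  362  235  235  233  232    1    1    2    1  427  281  341  341  341  335
0.95  110  109  391  391  393  396  398  400  402  404  406  408  410  411  110  111  111  114  424  424  426  428  430  432
533 [0.43827925 0.18445602 0.06151023] [0.39952266 0.14669598 0.05601278] [0.479198   0.21856847 0.06599535]
324 [0.43831284 0.18404514 0.07157752] [0.40006647 0.14638171 0.06800105] [0.4811782  0.2179245  0.07588184]
base ((0.5017310976982117, 0.2766779661178589), 0.13557447493076324)
```

View pics/crop1.png

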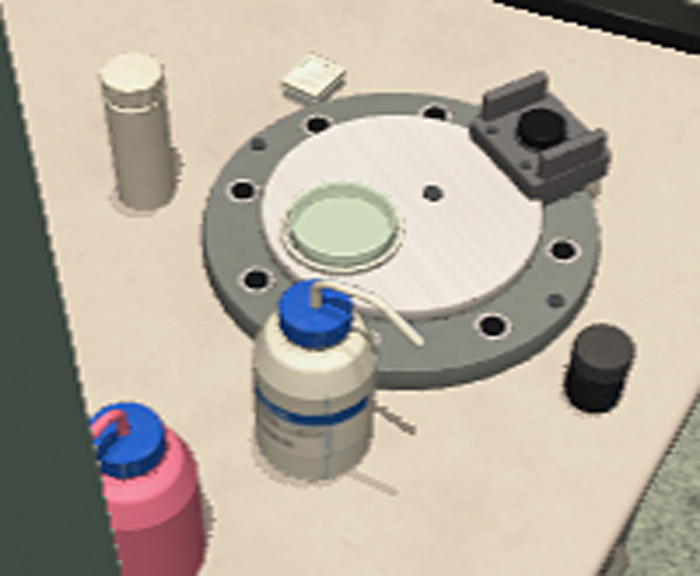

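The crop shows the clear blue-capped bottle beside the base, opposite the jar and at about +45° in the base frame, so the table turns anticlockwise (+0.785). The microscope reaches about 0.29 m, so I'll rise first and cross above it.

```bash
python3 -m creep '[0,0,-0.28,0,0,0, 0,0,-0.28,0,0,0, 0,0,-0.28,0,0,0, 0,0,-0.28,0,0,0, -0.188,-0.175,0,0,0,0, -0.188,-0.175,0,0,0,0, -0.188,-0.175,0,0,0,0, -0.188,-0.175,0,0,0,0, -0.188,-0.175,0,0,0,0, -0.188,-0.175,0,0,0,0]' -1
```

```text
time_s: 2.1
position: [0.291, -0.2568, 0.4208]
tool_rot: [[0.414, -0.91, 0.0], [-0.91, -0.414, -0.0], [0.0, -0.0, -1.0]]
ft_force: [1.2, -0.4, 1.1]
grip_width: 0.0102
```

```bash
python3 -m creep '[-0.188,-0.175,0,0,0,-0.0221, -0.188,-0.175,0,0,0,0.0221, -0.188,-0.175,0,0,0,0, -0.188,-0.175,0,0,0,0, -0.188,-0.175,0,0,0,0, -0.188,-0.175,0,0,0,0, -0.188,-0.175,0,0,0,0, -0.188,-0.175,0,0,0,0, -0.188,-0.175,0,0,0,0, -0.188,-0.175,0,0,0,0, -0.188,-0.175,0,0,0,0, -0.188,-0.175,0,0,0,0]' -1
python3 -m creep '[0,0,0,0,0,-0.0221, 0,0,0,0,0,-0.0221, 0,0,0,0,0,-0.0221, 0,0,0,0,0,-0.0221, 0,0,0,0,0,-0.0221, 0,0,0,0,0,-0.0221, 0,0,0,0,0,-0.0221, 0,0,0,0,0,-0.0221, 0,0,0,0,0,-0.0221, 0,0,0,0,0,-0.0221, 0,0,0,0,0,-0.0221, 0,0,0,0,0,-0.0221]'
python3 -m creep '[0,0,0,0,0,-0.0221, 0,0,0,0,0,-0.0221, 0,0,0,0,0,-0.0221, 0,0,0,0,0,-0.0221,0,0,0,0,0,0]'
python3 - <<'E'
from h import *
for n in ['wrist','scene','side']:
    f=ctrl.grab_frame(n); save(f,n+'1.png')
    for l,z in [('index_base',0),('plunger_top',.062),('guard_a',.072),('nest',.034)]:
        for d in ctrl.place_of(l,f)[:2]:
            print(n,l,round(d['score'],2),np.round(d['position'],1),np.round(world(f,d['position'],z),4))
E
```

```text
time_s: 3.3
position: [0.4317, 0.1831, 0.4208]
tool_rot: [[0.416, -0.909, 0.0], [-0.909, -0.416, -0.0], [0.0, -0.0, -1.0]]
ft_force: [-0.8, -0.3, 1.2]
grip_width: 0.0003
time_s: 4.5
position: [0.4315, 0.1814, 0.4208]
tool_rot: [[0.863, 0.506, 0.0], [0.506, -0.863, 0.0], [0.0, 0.0, -1.0]]
ft_force: [0.3, -1.0, 0.3]
grip_width: 0.0004
time_s: 5.0
position: [0.4315, 0.1814, 0.4208]
tool_rot: [[0.47, 0.882, 0.0], [0.882, -0.47, 0.0], [0.0, 0.0, -1.0]]
ft_force: [-0.2, 0.0, 0.9]
grip_width: 0.0002
wrist index_base 0.87 [170.6 337.4] [0.4984 0.2666 0.    ]
wrist index_base 0.73 [244.9 319.6] [0.6084 0.1784 0.    ]
wrist plunger_top 0.52 [169.6 277.1] [0.4389 0.1789 0.062 ]
wrist guard_a 0.97 [193.9 276.6] [0.4705 0.1612 0.072 ]
wrist guard_a 0.61 [150.3 280.1] [0.4142 0.1971 0.072 ]
scene index_base 0.63 [218.9 305.4] [0.482  0.2757 0.    ]
scene plunger_top 0.47 [177.4 347.1] [0.4379 0.1755 0.062 ]
scene guard_a 0.91 [184.9 357.5] [0.4072 0.1932 0.072 ]
scene guard_a 0.88 [168.2 332.4] [0.4736 0.176  0.072 ]
scene nest 0.72 [211.6 288.7] [0.5099 0.3007 0.034 ]
side index_base 0.9 [240.6 307.9] [0.4807 0.2739 0.    ]
side plunger_top 0.58 [225.7 287.9] [0.4484 0.3298 0.062 ]
side plunger_top 0.39 [212.9 357.5] [0.446  0.1844 0.062 ]
side guard_a 0.75 [202.8 360.2] [0.4659 0.1681 0.072 ]
side guard_a 0.61 [217.9 360.1] [0.409  0.1999 0.072 ]
side nest 0.7 [223.3 290.5] [0.5036 0.3025 0.034 ]
```

View pics/wrist1.png

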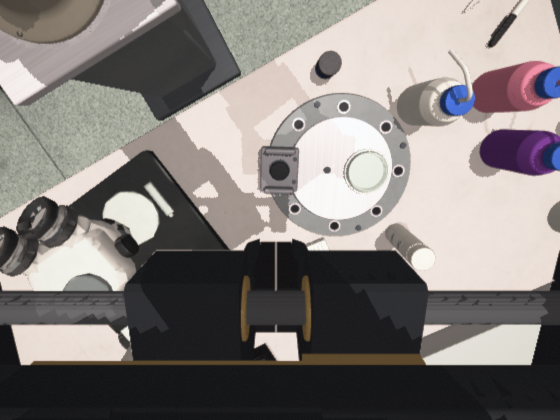

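The wrist view shows the cap at about (170,279) between its guards, the table-centre bolt at (170,327), and the bottle up and to the right. I'll pin the cap and bolt down by their blobs.

Run:
```python
from h import *
f=ctrl.grab_frame('wrist'); im=f['img'].astype(int)
cv2.imwrite('pics/crop2.png',cv2.cvtColor(cv2.resize(f['img'][130:210,240:350],None,fx=6,fy=6,interpolation=cv2.INTER_CUBIC),cv2.COLOR_RGB2BGR))
g=im.mean(2); 
for n,(r0,r1,c0,c1),th,z in [('cap',(158,183,266,294),45,.062),('bolt',(163,177,319,335),110,.036)]:
    m=g[r0:r1,c0:c1]<th; r,c=np.nonzero(m); p=(r.mean()+r0,c.mean()+c0); print(n,m.sum(),p,world(f,p,z),world(f,p))
z=f['z_map']; r,c=np.mgrid[130:215,250:420]
W=np.array([world(f,(a,b)) for a,b in zip(r.ravel(),c.ravel())])
s=W[(W[:,2]>.066)&(W[:,2]<.08)]
u=np.array([.47,.882]);t=np.array([.882,-.47])
for sg in (1,-1):
    k=s[(sg*((s[:,:2]-[.438,.18])@t)>0)]
    print(sg,len(k),k.mean(0),k.min(0),k.max(0),((k[:,:2]-[.438,.18])@t).min(),((k[:,:2]-[.438,.18])@t).max())
```

```text
cap 189 (np.float64(170.994708994709), np.float64(278.1587301587302)) [0.4416153  0.17932259 0.062     ] [0.44180015 0.17923667 0.06069946]
bolt 26 (np.float64(169.69230769230768), np.float64(326.65384615384613)) [0.48064696 0.24812481 0.036     ] [0.48033012 0.24801857 0.03750424]
1 174 [0.46823853 0.16574634 0.07044402] [0.45460866 0.14524765 0.06634893] [0.48208727 0.18607884 0.07392214] 0.028864983719586287 0.03875581728319805
-1 177 [0.41580763 0.1960328  0.070794  ] [0.40274939 0.17507556 0.06694425] [0.42898623 0.2162126  0.07425351] -0.030981093880843604 -0.023159367029551167
```

View pics/crop2.png

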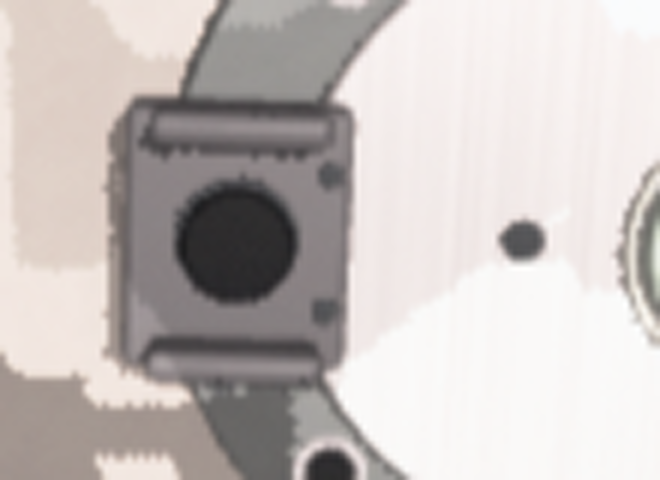

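Run:
```python
from h import *
from scipy.optimize import least_squares
f=ctrl.grab_frame('wrist'); g=f['img'].mean(2)
n,l,st,ce=cv2.connectedComponentsWithStats((g<60).astype(np.uint8))
P=[]
for i in range(1,n):
    if 12<st[i,4]<150 and 80<ce[i,1]<250 and 250<ce[i,0]<420:
        w=world(f,(ce[i,1],ce[i,0]),.02); d=np.hypot(w[0]-.4916,w[1]-.266)
        if .085<d<.115: P.append(w[:2]); print(st[i,4],ce[i],w[:2],d)
P=np.array(P)
def res(p,P=P):
    d=P-p[:2]; th=np.arctan2(d[:,1],d[:,0])-p[2]; k=np.round(th/(np.pi/4)); a=p[2]+k*np.pi/4
    return (P-(p[:2]+.1*np.c_[np.cos(a),np.sin(a)])).ravel()
o=least_squares(res,[.4916,.266,np.deg2rad(60)],loss='soft_l1',f_scale=.002); p=o.x
print(p,np.rad2deg(p[2]),np.round(res(p),4))
for a in (0,np.pi/8,np.pi/4): print('cap at',a,p[:2]-.1*np.array([np.cos(p[2]+a),np.sin(p[2]+a)]))
for l,w in [('wash',(.435,.427)),('jar',(.64,.318))]:
    d=np.array(w)-p[:2]; print(l,np.hypot(*d),np.rad2deg(np.arctan2(d[1],d[0])-p[2]))
```

```text
33 [385.42424242 126.36363636] [0.46536074 0.36385862] 0.10131539051528403
36 [397.86111111 170.38888889] [0.54145315 0.35406564] 0.10119730281329749
31 [294.4516129  208.41935484] [0.51844817 0.17077207] 0.09894029462922767
34 [376.  210.5] [0.58853649 0.29374768] 0.10082964182705123
30 [334.03333333 225.33333333] [0.57867457 0.21792604] 0.09946399086550567
[0.49193011 0.26730228 1.05309531] 60.33791662944727 [-0.0001  0.0001  0.     -0.0001  0.0001 -0.0001  0.0002 -0.     -0.0002
  0.0001]
cap at 0 [0.44244174 0.18040636]
cap at 0.39269908169872414 [0.47946245 0.16808253]
cap at 0.7853981633974483 [0.51838124 0.17086402]
wash 0.16954173628215724 49.282557709672595
jar 0.15650862828053488 -41.437200016613986
```

Base fit from the holes is good to 0.2 mm: centre (0.492,0.267), yaw 60.3°, and the cap comes out at (0.4424,0.1804). The bottle sits at +49°, so the turn is anticlockwise, which is tool +y here. Next I descend to just above the cap.

```bash
python3 -m creep '[0.028,0.067,0,0,0,0.0045, 0,0,0.22,0,0,0, 0,0,0.22,0,0,0, 0,0,0.22,0,0,0, 0,0,0.22,0,0,0, 0,0,0.22,0,0,0, 0,0,0.22,0,0,0, 0,0,0.22,0,0,0, 0,0,0.22,0,0,0, 0,0,0.22,0,0,0, 0,0,0.18,0,0,0, 0,0,0,0,0,0]' -1
python3 - <<'E'
from h import *
for n in ['scene','side','wrist']:
    f=ctrl.grab_frame(n); 
    if n!='wrist':
        a=(120,230,270,420) if n=='scene' else (150,260,290,440)
        cv2.imwrite('pics/c3%s.png'%n,cv2.cvtColor(cv2.resize(f['img'][a[0]:a[1],a[2]:a[3]],None,fx=4,fy=4,interpolation=cv2.INTER_CUBIC),cv2.COLOR_RGB2BGR))
    else: save(f,'wrist3.png')
print(ctrl.sense()['position'],ctrl.sense()['ft_force'])
E
```

```text
time_s: 7.05
position: [0.4412, 0.1799, 0.0939]
tool_rot: [[0.497, 0.868, -0.006], [0.868, -0.497, -0.001], [-0.004, -0.005, -1.0]]
ft_force: [0.9, 0.0, 1.0]
grip_width: 0.0005
[0.443361   0.18037244 0.09789625] [-0.01817449  0.84262338  0.28316712]
```

View pics/c3scene.png

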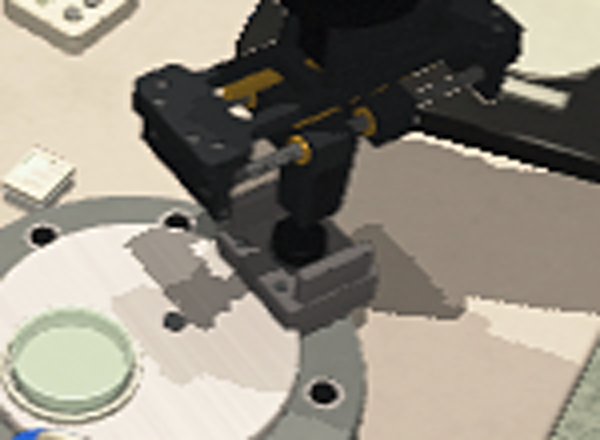

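View pics/c3side.png

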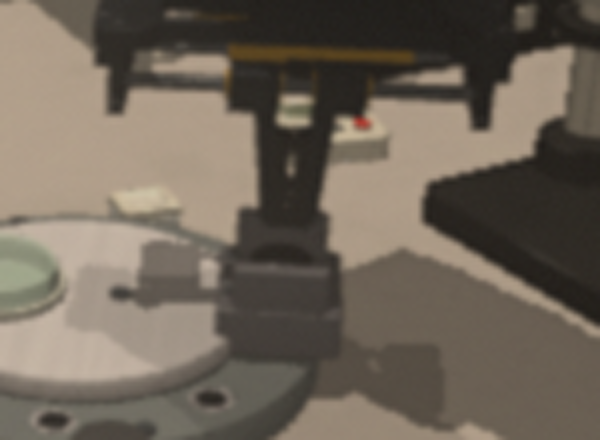

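View pics/wrist3.png

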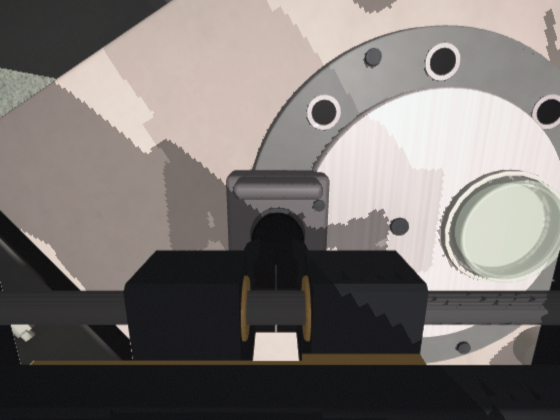

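All three views show the closed fingers centred over the cap, between the guards and clear of everything else. Pressing now.

```bash
python3 -m creep '[0,0,0.05,0,0,0, 0,0,0.05,0,0,0, 0,0,0.05,0,0,0, 0,0,0.025,0,0,0, 0,0,0.02,0,0,0, 0,0,0.01,0,0,0, 0,0,0,0,0,0, 0,0,0,0,0,0, 0,0,0,0,0,0]'
```

```text
time_s: 8.1
position: [0.4428, 0.1803, 0.0664]
tool_rot: [[0.496, 0.868, 0.001], [0.868, -0.496, -0.0], [0.0, 0.001, -1.0]]
ft_force: [0.5, -1.2, 7.3]
grip_width: 0.0002
```

Pressed about 9.6 mm with 7 N, which matches the spring. Now I drag along the circle in 3° rows.

```bash
python3 -m creep '[0.0009,0.0349,0,0,0,-0.00833, 0.0009,0.0349,0,0,0,-0.00833, 0.0009,0.0349,0,0,0,-0.00833, 0.0009,0.0349,0,0,0,-0.00833, 0.0009,0.0349,0,0,0,-0.00833, 0.0009,0.0349,0,0,0,-0.00833, 0.0009,0.0349,0,0,0,-0.00833, 0.0009,0.0349,0,0,0,-0.00833, 0.0009,0.0349,0,0,0,-0.00833, 0.0009,0.0349,0,0,0,-0.00833, 0,0,0,0,0,0, 0,0,0,0,0,0]'
python3 - <<'E'
from h import *
f=ctrl.grab_frame('scene')
cv2.imwrite('pics/c4.png',cv2.cvtColor(cv2.resize(f['img'][120:290,200:400],None,fx=3.5,fy=3.5,interpolation=cv2.INTER_CUBIC),cv2.COLOR_RGB2BGR))
for d in ctrl.place_of('nest',f)[:1]:
    w=world(f,d['position'],.034);print(w,np.rad2deg(np.arctan2(w[1]-.2673,w[0]-.4919))-60.34)
p=ctrl.sense()['position'];print(p,np.rad2deg(np.arctan2(.2673-p[1],.4919-p[0]))-60.34,np.hypot(.2673-p[1],.4919-p[0]))
E
```

```text
time_s: 9.3
position: [0.4934, 0.167, 0.0666]
tool_rot: [[-0.004, 1.0, 0.002], [1.0, 0.004, -0.0], [-0.0, 0.002, -1.0]]
ft_force: [2.2, -0.4, 7.2]
grip_width: 0.0006
[0.49496731 0.30648604 0.034     ] 25.18427212567508
[0.49330478 0.16703609 0.06665013] 30.462707470471813 0.10027374914892546
```

View pics/c4.png

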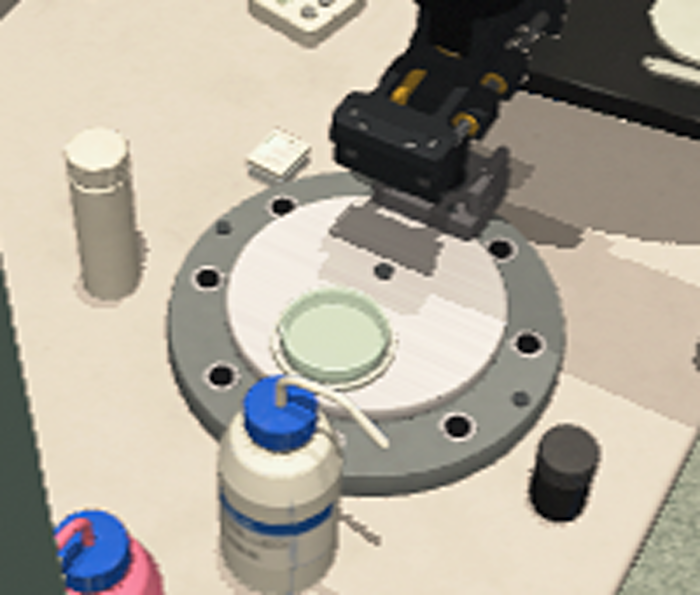

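The table is at about 29°, the dish is in its nest, and the bottle is undisturbed. Now I raise the tip to about 64 mm, above the released cap but below the guard tops at 72 mm, and push guard_a round to the hole.

```bash
python3 -m creep '[0,0,-0.0385,0,0,0, 0,0,-0.0385,0,0,0, 0,0.033,0,0,0,0, 0,0.033,0,0,0,0, 0,0.033,0,0,0,0, 0,0,0,0,0,0]'
python3 -m creep '[0.0068,0.0349,0,0,0,-0.00833, 0.0068,0.0349,0,0,0,-0.00833, 0.0068,0.0349,0,0,0,-0.00833, 0.0034,0.0175,0,0,0,-0.00417, 0,0,0,0,0,0, 0,0,0,0,0,0]'
python3 - <<'E'
from h import *
f=ctrl.grab_frame('side')
cv2.imwrite('pics/c5.png',cv2.cvtColor(cv2.resize(f['img'][150:290,220:420],None,fx=3.5,fy=3.5,interpolation=cv2.INTER_CUBIC),cv2.COLOR_RGB2BGR))
C=np.array([.4919,.2673])
for n in ('wrist','scene','side'):
  f=ctrl.grab_frame(n)
  for l,z in (('nest',.034),('dish_mid',.0445),('guard_a',.072)):
    for d in ctrl.place_of(l,f)[:2]:
      w=world(f,d['position'],z);print(n,l,w,np.rad2deg(np.arctan2(w[1]-.2673,w[0]-.4919))-60.34)
E
```

```text
time_s: 10.0
position: [0.5077, 0.1671, 0.0771]
tool_rot: [[-0.004, 1.0, -0.0], [1.0, 0.004, -0.0], [-0.0, -0.0, -1.0]]
ft_force: [-0.2, -0.4, -0.3]
grip_width: 0.0004
time_s: 10.6
position: [0.5251, 0.1721, 0.0774]
tool_rot: [[-0.185, 0.983, -0.0], [0.983, 0.185, 0.0], [0.0, -0.0, -1.0]]
ft_force: [-1.4, -0.5, -0.4]
grip_width: 0.0008
wrist dish_mid [0.48323596 0.30590797 0.0445    ] 42.30824657942567
wrist guard_a [0.4791944  0.16312027 0.072     ] -157.29336649955667
scene nest [0.48456672 0.30650239 0.034     ] 40.25541092444135
scene dish_mid [0.48465023 0.31046207 0.0445    ] 39.194752025402664
scene guard_a [0.53381521 0.18306543 0.072     ] -123.885014258247
scene guard_a [0.47111049 0.15907705 0.072     ] -161.21398869501667
side nest [0.48919976 0.31125663 0.034     ] 33.17524131504055
side dish_mid [0.48669517 0.31031261 0.0445    ] 36.55965056623657
side dish_mid [0.52482437 0.22185267 0.0445    ] -114.41850497406195
side guard_a [0.47247534 0.16128299 0.072     ] -160.72269042098645
side guard_a [0.54084025 0.16714645 0.072     ] -124.29745133760525
```

View pics/c5.png

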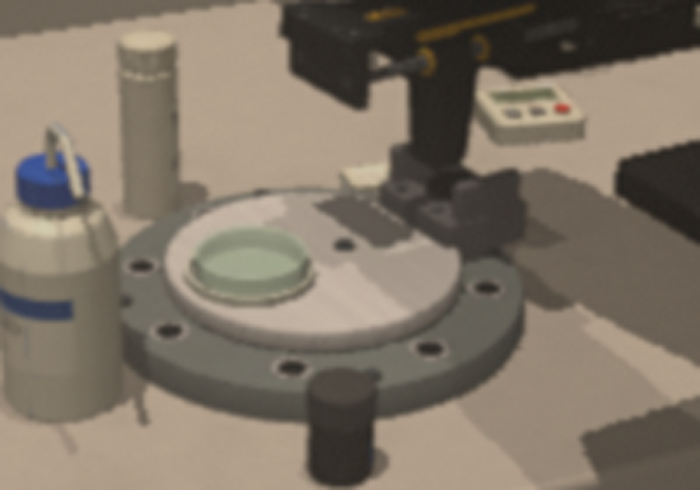

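The guard is in contact (1.4 N) and the table is at about 39.5°. Small pushes from here.

```bash
python3 -m creep '[0.0023,0.0116,0,0,0,-0.00278, 0.0023,0.0116,0,0,0,-0.00278, 0.0023,0.0116,0,0,0,-0.00278, 0.0023,0.0116,0,0,0,-0.00278, 0,0,0,0,0,0, 0,0,0,0,0,0]'
python3 -m creep '[0.0012,0.0058,0,0,0,-0.0014, 0,0,0,0,0,0]'
python3 -m creep '[0.0012,0.0058,0,0,0,-0.0014, 0,0,0,0,0,0]'
```

```text
time_s: 11.85
position: [0.5323, 0.175, 0.0777]
tool_rot: [[-0.254, 0.967, 0.002], [0.967, 0.254, 0.0], [-0.0, 0.002, -1.0]]
ft_force: [-0.4, 0.6, -0.2]
grip_width: 0.0005
time_s: 12.05
position: [0.5328, 0.1753, 0.0776]
tool_rot: [[-0.263, 0.965, 0.001], [0.965, 0.263, 0.0], [-0.0, 0.001, -1.0]]
ft_force: [1.5, -0.7, 0.0]
grip_width: 0.0005
time_s: 12.25
position: [0.5335, 0.1757, 0.0776]
tool_rot: [[-0.272, 0.962, 0.0], [0.962, 0.272, 0.0], [0.0, 0.0, -1.0]]
ft_force: [-0.9, 0.5, -0.8]
grip_width: 0.0007
```

```bash
python3 -m creep '[0.0012,0.0058,0,0,0,-0.0014, 0,0,0,0,0,0, 0,0,0,0,0,0]'
python3 -m creep '[0.0012,0.0058,0,0,0,-0.0014, 0,0,0,0,0,0, 0,0,0,0,0,0]'
python3 -m creep '[0.0012,0.0058,0,0,0,-0.0014, 0,0,0,0,0,0, 0,0,0,0,0,0]'
```

```text
time_s: 12.55
position: [0.5342, 0.1761, 0.0775]
tool_rot: [[-0.28, 0.96, 0.0], [0.96, 0.28, 0.0], [0.0, 0.0, -1.0]]
ft_force: [0.2, 0.1, -0.2]
grip_width: 0.0004
time_s: 12.85
position: [0.535, 0.1765, 0.0775]
tool_rot: [[-0.288, 0.958, 0.0], [0.958, 0.288, 0.0], [0.0, 0.0, -1.0]]
ft_force: [-0.1, -0.7, -0.0]
grip_width: 0.0002
time_s: 13.15
position: [0.5357, 0.1769, 0.0775]
tool_rot: [[-0.297, 0.955, -0.0], [0.955, 0.297, -0.0], [-0.0, -0.0, -1.0]]
ft_force: [-0.6, -1.9, 0.1]
grip_width: 0.0004
```

```bash
cat > ang.py <<'E'
from h import *
f=ctrl.grab_frame('wrist'); save(f,'w_%d.png'%f['shot'])
print(f['shot'])
for l,z in (('nest',.034),('dish_mid',.0445),('guard_a',.072),('guard_b',.072)):
    for d in ctrl.place_of(l,f)[:2]:
      w=world(f,d['position'],z);print(l,round(d['score'],2),d['position'],w,np.rad2deg(np.arctan2(w[1]-.2673,w[0]-.4919))-60.34)
z=f['z_map']; r,c=np.mgrid[0:420,0:560]; m=(z>0)
X=np.stack([(c-f['cx'])/f['fx']*z,(r-f['cy'])/f['fy']*z,z],-1)[m]; W=(X-np.array(f['t']))@np.array(f['R'])
d=W[:,:2]-[.4919,.2673]; rr=np.hypot(*d.T); a=np.rad2deg(np.arctan2(d[:,1],d[:,0]))
b=(W[:,2]>.066)&(W[:,2]<.076)&(rr>.075)&(rr<.135)
k=(a<-76)&(a>-130)&b
print('guard b',k.sum(),W[k].mean(0), 'theta', a[k].mean()+119.66+np.rad2deg(np.arctan(.0305/.1)) if k.sum() else 0)
k=(rr<.09)&(W[:,2]>.037)&(W[:,2]<.046)
q=W[k]; print('ring',k.sum(),q.mean(0),np.rad2deg(np.arctan2(q.mean(0)[1]-.2673,q.mean(0)[0]-.4919))-60.34)
E
python3 ang.py; ls pics
```

```text
18
dish_mid 0.7 [218.3, 530.9] [0.47959662 0.30300957 0.0445    ] 48.67089030932652
guard_a 0.94 [168.2, 275.6] [0.49059474 0.16227678 0.072     ] -151.05205263905037
guard_b 0.94 [168.2, 275.6] [0.49059474 0.16227678 0.072     ] -151.05205263905037
guard b 2105 [0.49047792 0.16258461 0.07054327] theta 45.60998857790476
ring 2560 [0.4790315  0.27979276 0.0402499 ] 75.50878906898913
c3scene.png
c3side.png
c4.png
c5.png
crop1.png
crop2.png
scene0.png
scene1.png
side0.png
side1.png
w_18.png
wrist1.png
wrist3.png
```

```bash
python3 -m creep '[0.0012,0.0058,0,0,0,-0.0014, 0,0,0,0,0,0, 0,0,0,0,0,0]'
python3 ang.py
```

```text
time_s: 13.7
position: [0.536, 0.177, 0.0775]
tool_rot: [[-0.305, 0.952, -0.002], [0.952, 0.305, -0.001], [-0.0, -0.002, -1.0]]
ft_force: [-4.7, -3.6, 2.7]
grip_width: 0.0006
19
dish_mid 0.98 [220.0, 532.9] [0.47918809 0.30403657 0.0445    ] 48.74709785039991
guard_a 0.68 [170.9, 275.7] [0.49210747 0.16236614 0.072     ] -150.22671624572294
guard_a 0.32 [203.7, 426.7] [0.48561746 0.23057251 0.072     ] -160.04696264838753
guard_b 0.68 [170.9, 275.7] [0.49210747 0.16236614 0.072     ] -150.22671624572294
guard_b 0.32 [203.7, 426.7] [0.48561746 0.23057251 0.072     ] -160.04696264838753
guard b 2105 [0.49074657 0.1625432  0.07054126] theta 45.7564509428496
ring 2542 [0.47905673 0.28044526 0.0402368 ] 73.99424672296763
```

View pics/w_18.png

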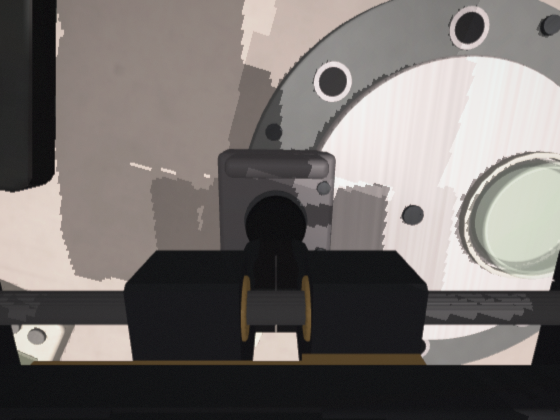

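The force rose to about 6 N and the table stopped, so the pin looks locked in the hole. I'll back off, lift clear and verify the cap height.

```bash
python3 -m creep '[0,-0.04,0,0,0,0, 0,-0.04,0,0,0,0, 0,0,-0.1,0,0,0, 0,0,-0.2,0,0,0, 0,0,-0.2,0,0,0, 0,0,-0.3,0,0,0, 0,0,-0.3,0,0,0, 0,0,-0.3,0,0,0, 0,0,-0.3,0,0,0, 0,0,-0.3,0,0,0, 0,0,0,0,0,0, 0,0,0,0,0,0]'
python3 - <<'E'
from h import *
C=np.array([.4919,.2673])
for n in ('wrist','side','scene'):
  f=ctrl.grab_frame(n); save(f,n+'9.png'); 
  z=f['z_map']; r,c=np.mgrid[0:420,0:560]; m=(z>0)
  X=np.stack([(c-f['cx'])/f['fx']*z,(r-f['cy'])/f['fy']*z,z],-1)[m]; W=(X-np.array(f['t']))@np.array(f['R'])
  d=W[:,:2]-[.5184,.1709]; k=np.hypot(*d.T)<.009; print(n,'cap z',k.sum(),np.median(W[k][:,2]))
  k=(W[:,2]>.067)&(W[:,2]<.077)&(np.hypot(*d.T)<.05); q=W[k][:,:2]; t=np.array([np.cos(np.deg2rad(15.3)),np.sin(np.deg2rad(15.3))])
  s=(q-[.5184,.1709])@t; A=q[s>0].mean(0);B=q[s<0].mean(0); v=A-B
  print('guards',A,B,np.hypot(*v),'theta',np.rad2deg(np.arctan2(v[1],v[0]))-60.34+90)
  for l,z0 in (('nest',.034),('dish_mid',.0445),('wash_bottle',0),('jar',0),('canister',0),('glass_box',0)):
    for e in ctrl.place_of(l,f)[:2]:
      w=world(f,e['position'],z0);print(' ',l,round(e['score'],2),np.round(w[:2],3),round(np.rad2deg(np.arctan2(w[1]-.2673,w[0]-.4919))-60.34,1))
E
```

```text
time_s: 15.15
position: [0.5249, 0.1737, 0.3777]
tool_rot: [[-0.305, 0.952, 0.001], [0.952, 0.305, 0.0], [-0.0, 0.001, -1.0]]
ft_force: [-0.0, 0.4, -0.7]
grip_width: 0.0006
wrist cap z 2316 0.39091573760249143
guards [0.54897188 0.17998162] [0.49092302 0.16293137] 0.06050109177698899 theta 46.02869045477867
  nest 0.19 [0.341 0.306] 105.1
  dish_mid 0.96 [0.478 0.31 ] 48.3
  wash_bottle 0.98 [0.498 0.553] 28.5
  wash_bottle 0.74 [0.577 0.532] 11.8
  jar 0.47 [0.648 0.314] -43.5
  canister 0.75 [0.335 0.325] 99.4
  canister 0.53 [0.499 0.164] -146.4
  glass_box 0.78 [0.604 0.176] -99.5
  glass_box 0.33 [0.646 0.32 ] -41.6
side cap z 262 0.39044747717025174
guards [0.54582735 0.18284786] [0.4876374  0.16579394] 0.06063749569204851 theta 45.994451192006835
  dish_mid 0.94 [0.479 0.304] 49.7
  wash_bottle 0.77 [0.485 0.553] 30.9
  jar 0.89 [0.642 0.313] -43.2
  canister 0.89 [0.342 0.314] 102.5
  glass_box 0.49 [0.608 0.175] -98.6
scene cap z 43 0.06409578436093516
guards [0.54660043 0.18309872] [0.48818834 0.16667006] 0.06067843993383024 theta 45.36887594427204
  nest 0.85 [0.474 0.305] 54.6
  wash_bottle 0.87 [0.492 0.557] 29.6
  wash_bottle 0.71 [0.441 0.426] 47.4
  jar 0.92 [0.647 0.315] -43.2
  canister 0.65 [0.344 0.322] 99.3
  glass_box 0.56 [0.613 0.167] -99.8
```

View pics/wrist9.png

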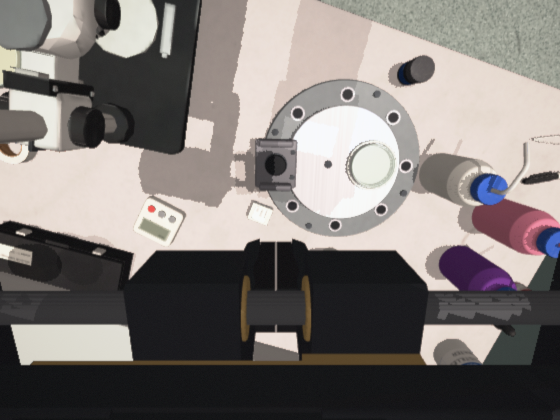

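View pics/side9.png

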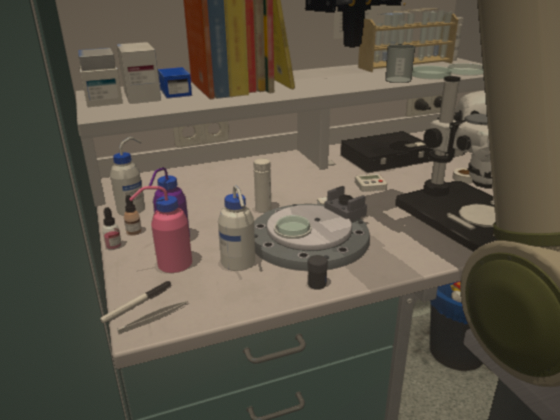

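Run:
```python
from h import *
for n in ('wrist','side','scene'):
  f=ctrl.grab_frame(n)
  z=f['z_map']; r,c=np.mgrid[0:420,0:560]; m=(z>0)
  X=np.stack([(c-f['cx'])/f['fx']*z,(r-f['cy'])/f['fy']*z,z],-1)[m]; W=(X-np.array(f['t']))@np.array(f['R'])
  W=W[W[:,2]<.1]
  d=W[:,:2]-[.5184,.1709]; k=np.hypot(*d.T)<.009; g=(np.hypot(*d.T)<.05)&(W[:,2]>.067); 
  b=(np.hypot(*(W[:,:2]-[.4919,.2673]).T)<.03)
  print(n,'cap z',k.sum(),np.median(W[k][:,2]),'guard z(72)',np.median(W[g][:,2]),'table(34)',np.median(W[b][:,2]))
```

```text
wrist cap z 129 0.061331715680612395 guard z(72) 0.07074088520397366 table(34) 0.03409513388157148
side cap z 24 0.061688005054091034 guard z(72) 0.07049055490651387 table(34) 0.03469712206094076
scene cap z 39 0.06321618483383175 guard z(72) 0.072884598987303 table(34) 0.03670841940693183
```

The cap top is at 61–63 mm in all three views, where 62 mm is fully out. The table is at 45.4–46.0°, within the limit of 47°, and the arm is clear. Handing in.

```bash
python3 -c "from workcell import ctrl; print(ctrl.sign_off())"
```

```text
the job is handed in; nothing more can be done
None
```

The dish is now on the wash bottle's side. I turned the table anticlockwise by one hole and it locked there; the job is handed in, at about 15 s of the 51 s allowed. No verdict was reported.

**What I did:** With the gripper shut I pressed the plunger about 9.6 mm in (7 N on the tool) while the table stood at its first hole. I dragged the cap round to about 30°, raised the fingers off it, and pushed guard_a on. At about 45.8° the table stopped and the force rose to about 6 N. I then backed off and lifted well clear.

**Last checks:**
- **Plunger:** the cap top measured 61–63 mm in all three cameras, where 62 mm is fully out.
- **Table:** the angle measured 45.4–46.0° against a target of 45° ± 2°, towards the far end of the lock's play.
- **Dish:** it looks to be lying in its nest in the pictures. Networks put it at 48–50° against the table's roughly 46°, and one low-score nest reading was far off; I took both as network error and did not measure how well it is centred.
- **Things standing around:** the bottle, jar, canister and box read within about 10 mm of their first readings, which is about the networks' own scatter. Only the scene camera gave the wash bottle's own reading. In the other two views the networks reported look-alikes instead, and I judged it by eye.

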